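# Unlock the dice case and draw its tray out

### The job

Open the metal dice case for the next game: gently swing the cam lever on its edge a quarter turn outwards with a fingertip to unlock it, then reach into the open bay, hook a fingertip behind the tray's front lip and draw the tray all the way out to its stop. Do it all with the fingertips: pinch neither the lever nor the tray front, do not touch the white die in the tray, and leave the things standing around and on the case where they are.

Things in the scene. Friction and masses are not known exactly. Their poses are not given: they have to be found in the camera images.
- case: Gunmetal metal dice case, fixed, 200 mm deep (x), 170 wide (y), 50 tall. Origin: centre of its underside. Front looks to its own -x; the cam lever is on its +y side. Cheeks 16 mm wide at y = +-77 mm run the whole depth, tops at z = 50 mm. A fixed cover, top at z = 50 mm, closes it from x = -30 mm to the back; ahead of that the tray's finger bay is open from above.
- tray (a joint): How far the tray is out, m: 0 shut, 0.100 fully out at a rigid stop. Slides level along the case's -x; friction 2 N plus 6 N per m/s; stays where left. While the cam is locked, the tray's keeper stud (steel pin, 8 mm thick, at case x = -52, y = 61.5, top z = 60 mm) runs against the cam disc after about 3 mm.
- lip: Pull lip inside the tray front, moving with the tray: a steel rolled bead 9 mm thick, 129 mm long (along y), on a wall 4 mm thick. Axes as the case's; its origin equals the case's origin while the tray is shut. The bead's top is at z = 54.5 mm, the tray floor behind it at z = 11 mm: to hook it, lower the fingertip to 20 to 35 mm below the bead's top.
- lip_mid (a point): Middle of the bead's inner face, the face to hook (it looks to the case's +x), z = 50 mm; case x = -89, y = 0 when shut. Behind it the empty finger bay: when shut 59 mm long up to the cover's edge, free from y = -62 to +50 mm (a corner block carries the stud). A cross wall, top z = 31 mm, stands 65 mm behind this point.
- front_plate: The tray's outer front plate, 134 mm wide, 4 mm thick, z = 8 to 54 mm, right in front of the lip and moving with it; its outer face is 12 mm ahead of point lip_mid. Origin as for the lip. Pressing on it and on the lip at once counts as a pinch.
- cam (a joint): Turn of the cam lever, rad, about the vertical through cam_pivot, growing anticlockwise seen from above. 0 to 0.2 at the start: locked, lever along the cheek, pointing to the back (case +x). A quarter turn (1.57): it points out sideways (case +y), tray free (clear from about 1.05; 1.2 counts as unlocked); rigid stop at 1.75. Rubs with 0.12 N m (2.5 N at the tab), stays where left.
- cam_pivot (a point): Point on the cam's pivot axis, on top of the lever arm, z = 67 mm; at case x = -75, y = 77 mm. The steel cam disc below it (28 mm across, z = 51 to 61 mm) is set off-centre.
- lever: The steel cam lever: a flat arm 60 x 12 x 5 mm with an upright thumb tab near its end. Origin on the pivot axis at z = 50 mm; its own x points along the arm to the tab.
- cam_tab (a point): Centre of the lever's upright thumb tab, 47.5 mm from the pivot axis, z = 78 mm. The tab is 13 mm long along the lever, 6 mm thick across it, and stands from z = 67 to 89 mm. Push its inner face (away from the case's +y side when locked) with a fingertip at z = 70 to 76 mm, clear of the case top at 50 mm.
- tray_bay (a point): Centre of the dice bay's floor in the tray, z = 11 mm; moves with the tray, axes as the case's. The bay reaches 53 mm either way in x and 64 mm in y.
- die: White bone-like resin six-sided die, a 22 mm cube, loose on the floor of the dice bay. Origin: centre of its underside as first laid down.
- meeple: Bystander: carved maple meeple, 38 mm wide, 14 mm thick, 46 mm tall, standing on the rear right of the case's cover. Origin: underside.
- ring_token: Bystander: tarnished silver ring, 30 mm across, 6 mm high, flat on the shelf left of the case, under the lever's swing. Origin: underside.
- stopper: Bystander: cobalt glass vial stopper, 30 mm across, 45 mm tall, standing in front of the case on its right. Origin: underside.
- pawn: Bystander: dark wood pawn, 24 mm across, 40 mm tall, standing in front of the case on its left. Origin: underside.
- deck_box: Bystander: card deck box lying flat, 66 x 92 x 21 mm, right of the case. Origin: underside.
- dice_cup: Bystander: dark brown cup, 76 mm across, 85 mm tall, well to the right of the case. Origin: underside.
- coin_stack: Bystander: stack of coins (one solid piece), 27 mm across, 13 mm tall, well to the left of the case. Origin: underside.

How it is judged:
On the way, in this order (a step that is already met when the one before it is completed fails the run):
1. the cam lever is swung out to unlocked (1.2 rad or more) with the tray still shut (value of joint cam above 1.2 rad and value of joint tray below 0.012 m), for 0.2 s.
2. a fingertip behind the lip draws the tray out (contact force between the fingers and lip above 0.3 N and value of joint tray above 0.02 m), for 0.1 s.
At the end, for the whole second after the job is handed in: The tray stands still, drawn out to within 10 mm of its stop (0.090 m or more), the lever is still turned out (1.1 rad or more), and the die lies at rest in the tray's dice bay (value of joint tray above 0.09 m and value of joint cam above 1.1 rad and velocity of joint tray between -0.01 and 0.01 m/s and z of die in the frame of tray_bay between -0.005 and 0.026 m and x of die in the frame of tray_bay between -0.06 and 0.06 m and linear speed of die below 0.02 m/s); the robot touches nothing.
It fails at once if the tray front is pinched (pressed on the lip and on the front plate at once) (contact force between the fingers and lip above 1 N and contact force between the fingers and front_plate above 1 N).
It fails at once if the cam lever is pinched or forced (more than 32 N on it) (contact force between the fingers and lever above 32 N).
It fails at once if the die is touched or lifted (contact force between the fingers and die above 0.3 N or z of die in the frame of tray_bay above 0.035 m).
It fails at once if a bystander (meeple, ring, stopper, pawn, deck box, dice cup or coins) is shifted more than 15 mm, lifted or tipped (distance of any of meeple, ring_token, stopper, pawn, deck_box, dice_cup, coin_stack from where it was at the start of the episode above 0.015 m or angle between any of meeple, ring_token, stopper, pawn, deck_box, dice_cup, coin_stack's own z axis and vertical above 0.5 rad).
It also fails if it takes over 48 s, if anything falls off the work surface, if the arm or the gripper's body presses on something with over 40 N, if the wrist force passes 120 N, or if a joint passes its speed limit or range.

### The arm

A 6-joint arm with a two-finger parallel gripper is mounted at the origin on the work surface. World frame = base frame: x ahead of the robot, y to its left, z up, the work surface at z = 0. Lengths are in m, angles in rad, forces in N, time in s.
With the tool pointing down it reaches from about 0.35 to 0.85 m from the base axis. Payload 8.1 kg.
Tool frame: the origin (TCP) lies midway between the tips of the shut fingers; the grasp point (between the pads) lies 19 mm behind it (robot.grip_point_offset is the distance from the TCP to the grasp point, in m); z points along the fingers, y is the line along which they close (so a half turn about z gives the same grasp; the last joint's range is limited). The gripper opens to 93 mm and grips with 3 to 60 N. Pads are 15 mm wide; open, the fingers measure 128 mm over their backs; the gripper's body (75 mm by 188 mm) begins 65 mm behind the grasp point.
Start: joints at [1.157, 0.13, 1.488, -0, 1.523, -0.085], TCP at [0.194, 0.568, 0.187] pointing down, gripper open.
Joint ranges: [-2.96, 2.96], [-0.89, 2.26], [0.02, 2.5], [-1.34, 4.48], [0, 2.73], [-2.66, 2.66]. Speed limits (rad/s): [2.39, 2.39, 2.79, 3.14, 3.14, 3.14].

### API

Orientations are given as a rotation vector (axis times angle).
In Python, from plant import robot, read_camera, job gives the robot as it stands.
- The arm moves only by the shell command python3 -m inch 'ROWS' [FORCE]. ROWS is JSON, one flat list of numbers, 5 for each row, row after row: the shift along the world's x, y, z in mm, then the turn about the world's z in degrees, then the opening in per cent of the stroke, from 0 (shut) to 100 (fully open). In form: [dx, dy, dz, yaw, hand, dx, dy, dz, yaw, hand, ...]. A call has 1 to 10 rows; each row is the pose to reach, as a shift and turn from the pose commanded when the call began; what a row does not reach only later rows make up. A row lasts 1/12 s, in which the tool goes at most 41.7 mm and 7.16 degrees, less where a joint would pass 70% of its speed; a pose out of reach is approached as far as the arm can. A call with a gripper value outside its range is refused whole. The fingers move at their own pace and stop on an object; FORCE is the grip in N (left out, the last holds). Time passes only in rows, so rows that repeat a pose let the fingers close. It gives the time, the measured TCP pose, the force, the opening and the grip force at its end, in the units of the state.
- robot.read_state(): the state, without advancing time (a new reading comes with each control period).
- read_camera(name): name is "scene" or "top" or "wrist"; returns a dict with "image" (400x640x3 uint8, blue, green, red), "K" (3x3 intrinsics, pixels), "extrinsics" (4x4, takes a point from world to camera coordinates); the wrist camera has in their place "mount" (4x4, takes a point from camera to tool coordinates, whose origin is the TCP and whose axes are the flange's). Camera axes: x right, y down, z forward; pixel columns grow to the right and rows downward; lengths in m; the calibration is good to about 2 mm. A picture is of the moment at which its call begins: read the wrist's pose just before it. There is no depth.
- job.close_job(): hands the job in; it is judged then, once.
The state is a dict: "t": time; "q": joint angles; "dq": joint speeds; "joint_torque": joint torques, N m; "tool_pos": TCP position; "orientation": TCP orientation; "force": force on the tool from outside, world axes, zero at the start; "wrist_torque": the same for the moment, N m; "opening": finger opening in m; "gripper_force": force on a finger pad.
Only numpy, scipy, OpenCV 4.12 (cv2) and the standard library are available. Lean on these libraries where they do the work, as an engineer would, in place of code of your own. Each camera call takes 0.05 s, during which the arm holds its last target. There are 200 camera calls.

## Working session

There is one attempt and no reset: what is moved stays moved. The work goes in short steps, Python scripts to look and compute and a shell command to move; the robot and the scene stay as the last step left them, time stands still between calls to the robot, and variables do not carry over. Pictures are saved under pics/ and viewed, at most 10 in all, crops included, and the job is handed in when it is done.

```bash
mkdir -p pics
cat > h.py <<'E'
import numpy as np, cv2
from plant import robot, read_camera, job
from scipy.spatial.transform import Rotation as R
def shot(name, fn=None):
    s=robot.read_state(); c=read_camera(name); im=c["image"]
    if name=="wrist":
        T=np.eye(4);T[:3,:3]=R.from_rotvec(s["orientation"]).as_matrix();T[:3,3]=s["tool_pos"]
        E=np.linalg.inv(T@c["mount"])
    else: E=np.array(c["extrinsics"])
    if fn: cv2.imwrite("pics/"+fn,im)
    np.savez("cam_"+name,im=im,K=c["K"],E=E)
def load(name):
    d=np.load("cam_"+name+".npz"); return d["im"],d["K"],d["E"]
def ray(name,uv,z):
    im,K,E=load(name); W=np.linalg.inv(E)
    d=W[:3,:3]@np.linalg.inv(K)@np.array([uv[0],uv[1],1.]); o=W[:3,3]
    return o+d*(z-o[2])/d[2]
def proj(name,p):
    im,K,E=load(name); c=E[:3,:3]@np.array(p)+E[:3,3]; u=K@c; return u[:2]/u[2]
E
python3 - <<'E'
from h import *
shot("top","top.png"); shot("scene","scene.png")
s=robot.read_state(); print(s["t"],s["tool_pos"],s["orientation"],s["opening"])
E
```

```text
0.1 [0.19350239 0.56734849 0.18568628] [-5.14099527e-01 -3.09882916e+00  2.51219045e-03] 0.09282654753590394
```

View pics/top.png

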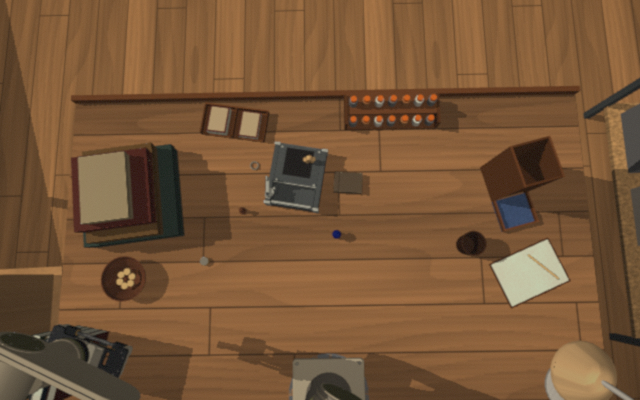

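View pics/scene.png

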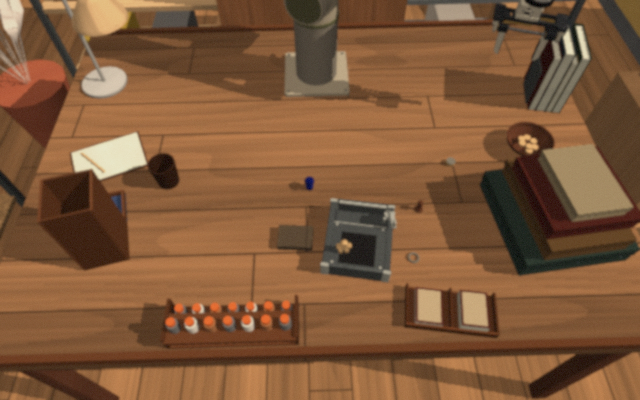

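The top view shows the case at about (297,177), its front facing the robot (image down) and the lever on the left edge near (269,187). The pawn is at (242,211), the stopper (336,234), the ring (256,166) and the deck box (349,182).

Run:
```python
from h import *
im,K,E=load("top"); cv2.imwrite("pics/topc.png",cv2.resize(im[130:245,230:375],None,fx=5,fy=5,interpolation=cv2.INTER_CUBIC))
for n,uv,z in [("case",(297,177),.05),("pawn",(242,211),.02),("stopper",(336,234),.02),("ring",(256,166),.003)]: print(n,ray("top",uv,z).round(3))
print(np.linalg.inv(E)[:3,3])
```

```text
case [0.669 0.088 0.05 ]
pawn [0.567 0.268 0.02 ]
stopper [ 0.488 -0.033  0.02 ]
ring [0.719 0.227 0.003]
[ 0.3668524  -0.00602001  1.38448227]
```

View pics/topc.png

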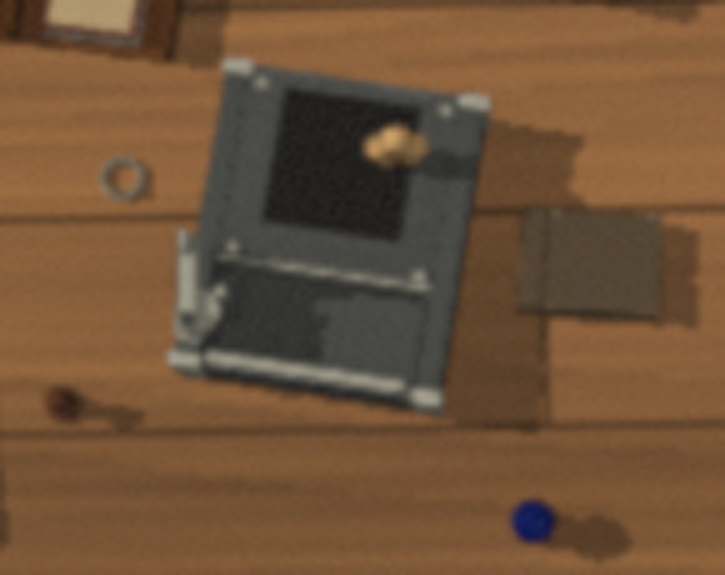

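Crop: case corners are at crop px FL (172,362), FR (440,400), BR (488,103) and BL (225,65). The lever runs along the left cheek from about (190,330) to (183,240). I'll compute the case pose and plan an approach for a closer wrist view.

Run:
```python
from h import *
c={k:ray("top",(230+x/5,130+y/5),.05)[:2] for k,(x,y) in dict(FL=(172,362),FR=(440,400),BR=(488,103),BL=(225,65)).items()}
print(c, sum(c.values())/4)
ax=(c["BL"]+c["BR"]-c["FL"]-c["FR"]); ay=(c["FL"]+c["BL"]-c["FR"]-c["BR"])
print(np.linalg.norm(ax)/2,np.linalg.norm(ay)/2,np.degrees(np.arctan2(ax[1],ax[0])),np.degrees(np.arctan2(-ay[0],ay[1])))
s=robot.read_state(); print(R.from_rotvec(s["orientation"]).as_matrix().round(3)); 
w=read_camera("wrist"); print(w["mount"].round(3), w["K"])
```

```text
{'FL': array([0.58895547, 0.1914122 ]), 'FR': array([0.5617765 , 0.02276322]), 'BR': array([ 0.75385926, -0.01073913]), 'BL': array([0.78243589, 0.1583444 ])} [0.67175678 0.09044517]
0.19563393784843888 0.17115193395096992 -9.795934802834212 -9.374294593320739
[[-0.946  0.323 -0.001]
 [ 0.323  0.946 -0.002]
 [ 0.    -0.002 -1.   ]]
[[ 0.001 -0.958 -0.287  0.08 ]
 [ 1.     0.001  0.     0.   ]
 [ 0.    -0.287  0.958 -0.198]
 [ 0.     0.     0.     1.   ]] [[346.18746626   0.         325.47004358]
 [  0.         346.18746626 194.14987872]
 [  0.           0.           1.        ]]
```

```bash
python3 -m inch '[30,-30,30,3,0, 60,-60,60,6,0, 87,-87,65,9,0, 110,-120,65,9,0, 135,-150,65,9,0, 160,-180,65,9,0, 185,-210,65,9,0, 210,-240,65,9,0, 235,-270,65,9,0, 260,-300,65,9,0]' 20
python3 -m inch '[25,-30,0,0,0, 50,-60,0,0,0, 75,-90,0,0,0, 100,-115,0,0,0, 120,-140,0,0,0, 140,-160,0,0,0, 146,-167,0,0,0, 146,-167,0,0,0, 146,-167,0,0,0]'
python3 - <<'E'
from h import *
shot("wrist","w1.png")
E
```

```text
t: 0.98
tool_pos: [0.4546, 0.2658, 0.2515]
orientation: [-0.27, -3.13, 0.0]
force: [0.9, 1.1, -0.1]
opening: 0.031
gripper_force: 0.0
t: 1.73
tool_pos: [0.5993, 0.101, 0.2511]
orientation: [-0.271, -3.129, -0.0]
force: [-1.3, 0.2, 0.0]
opening: 0.0006
gripper_force: 0.0
```

View pics/w1.png

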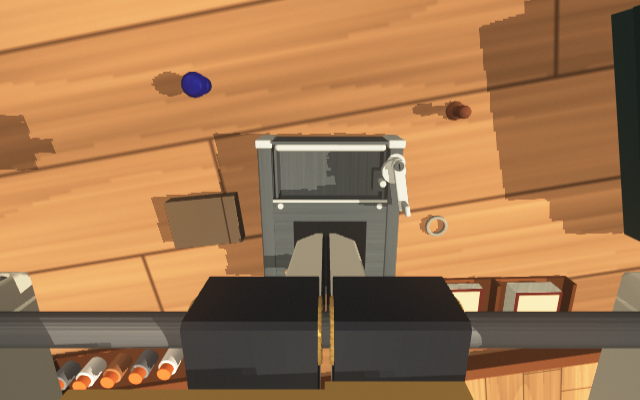

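The wrist view shows the case square-on. The front corner caps are at (257-272,143) and (390-404,143), the bead runs along row 147, the cover edge is at row 201, and the cam pivot is at about (398,166) with the tab near (407,210). Next is an enlarged crop for precise picking.

Run:
```python
from h import *
im,K,E=load("wrist"); cv2.imwrite("pics/w1c.png",cv2.resize(im[125:225,250:420],None,fx=4.5,fy=4.5,interpolation=cv2.INTER_CUBIC))
```

```text
(no output)
```

View pics/w1c.png

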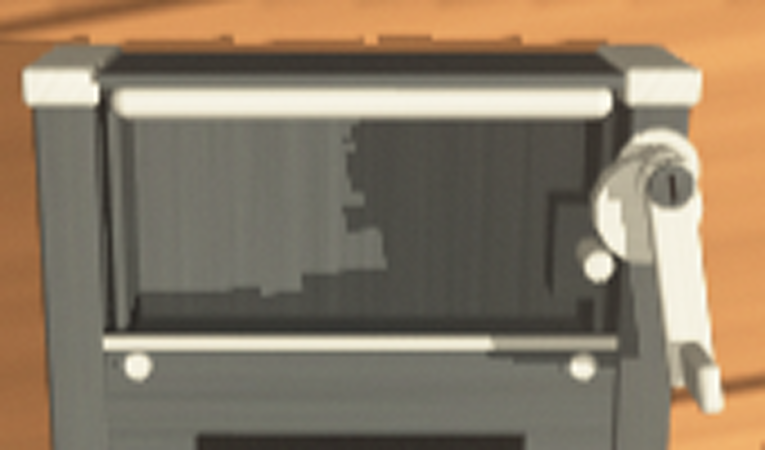

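Run:
```python
from h import *
P=[((115,102),.0545,(-.0935,-.0645)),((612,102),.0545,(-.0935,.0645)),((105,343),.05,(-.030,-.069)),((617,343),.05,(-.030,.069)),((671,185),.067,(-.075,.077)),((599,267),.060,(-.052,.0615))]
uv=lambda p:(250+p[0]/4.5,125+p[1]/4.5)
A=np.array([p[2] for p in P]); B=np.array([ray("wrist",uv(p[0]),p[1])[:2] for p in P])
a=A-A.mean(0);b=B-B.mean(0); th=np.arctan2((a[:,0]*b[:,1]-a[:,1]*b[:,0]).sum(),(a*b).sum())
Q=np.array([[np.cos(th),-np.sin(th)],[np.sin(th),np.cos(th)]]); t=B.mean(0)-Q@A.mean(0)
print("yaw",np.degrees(th),"c",t.round(4)); print(((B-A@Q.T-t)*1000).round(1))
np.savez("case",Q=Q,t=t)
loc=lambda p:(Q.T@(np.array(p)[:2]-t)*1000).round(1)
print("tab",loc(ray("wrist",uv((710,388)),.089)))
for n,p,z in [("stopper",(198,85),.022),("pawn",(458,111),.02),("ring",(436,226),.003)]: print(n,loc(ray("wrist",p,z)))
print("TCP",loc(robot.read_state()["tool_pos"]))
for n,p in dict(push0=(-27.5,52),pivot=(-75,77),hook=(-70,-15)).items(): print(n,(t+Q@np.array(p)/1000).round(4))
print("ex",Q[:,0],"ey",Q[:,1])
```

```text
yaw -9.753807253308239 c [0.676  0.0939]
[[-0.7  1.8]
 [-1.  -0.9]
 [ 1.2 -0.2]
 [ 1.4 -0.5]
 [-0.4  0.1]
 [-0.4 -0.2]]
tab [-29.4  84.8]
stopper [-163.6 -155.7]
pawn [-133.2  154.3]
ring [ 22.6 146.9]
TCP [-77.2  -5.3]
push0 [0.6577 0.1498]
pivot [0.6152 0.1825]
hook [0.6045 0.091 ]
ex [ 0.9855448  -0.16941499] ey [0.16941499 0.9855448 ]
```

Run:
```python
from h import *
d=np.load("case.npz");Q,t=d["Q"],d["t"]; c=robot.read_state()["tool_pos"][:2]
w=lambda p:((t+Q@np.array(p)/1000)*1000)
s=w((-26,52)); print("start",(s-c*1000).round(1))
for f in np.arange(.1,1.61,.125):
    q=np.array([-75,77])+47.5*np.array([np.cos(f),np.sin(f)])+3*np.array([np.sin(f),-np.cos(f)])+[7.5,-17.5]
    print(round(f,2),q.round(0),(w(q)-s).round(1))
```

```text
start [60.2 47.8]
0.1 [-20.  61.] [7.5 8.1]
0.22 [-21.  67.] [ 8. 14.]
0.35 [-22.  73.] [ 7.6 20. ]
0.48 [-24.  79.] [ 6.6 25.8]
0.6 [-27.  84.] [ 4.8 31.5]
0.72 [-30.  89.] [ 2.3 36.9]
0.85 [-34.  93.] [-0.8 41.9]
0.98 [-38.  97.] [-4.5 46.6]
1.1 [-43. 100.] [-8.8 50.7]
1.23 [-49. 103.] [-13.6  54.3]
1.35 [-54. 105.] [-18.8  57.2]
1.48 [-60. 106.] [-24.2  59.5]
1.6 [-66. 107.] [-30.  61.]
```

```bash
python3 -m inch '[25,20,-10,0,0, 50,40,-25,0,0, 60,48,-55,0,0, 60,48,-85,0,0, 60,48,-115,0,0, 60,48,-145,0,0, 60,48,-165,0,0, 60,48,-178,0,0, 60,48,-178,0,0, 60,48,-178,0,0]'
```

```text
t: 2.62
tool_pos: [0.6591, 0.1499, 0.074]
orientation: [-0.268, -3.13, -0.0]
force: [1.0, 0.6, -0.6]
opening: 0.0005
gripper_force: 0.0
```

```bash
python3 -m inch '[3,3,0,0,0, 7,6,0,0,0, 8,10,0,0,0, 8,14,0,0,0, 8,17,0,0,0, 8,20,0,0,0, 7,23,0,0,0, 7,26,0,0,0, 6,29,0,0,0, 5,32,0,0,0]'
```

```text
t: 3.45
tool_pos: [0.6645, 0.1811, 0.0736]
orientation: [-0.269, -3.13, 0.0]
force: [0.7, -0.3, -0.3]
opening: 0.0002
gripper_force: 0.0
```

Run:
```python
from h import *
shot("wrist"); im=load("wrist")[0]; cv2.imwrite("pics/w2.png",im[100:400,200:500])
s=robot.read_state();print(s["force"])
```

```text
[-0.60255345  0.25867525 -0.26786254]
```

View pics/w2.png

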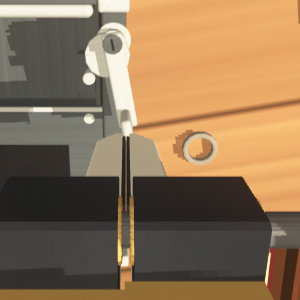

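Run:
```python
from h import *
d=np.load("case.npz");Q,t=d["Q"],d["t"]
loc=lambda p:(Q.T@(np.array(p)[:2]-t)*1000).round(1)
print("TCP",loc(robot.read_state()["tool_pos"]))
print("pivot",loc(ray("wrist",(313,145),.067)),"tab",loc(ray("wrist",(326,229),.089)))
for q in [(-28,84.6,.089),(-28,84.6,.067),(-33.6,66.5,.073),(-33.6,101.5,.073)]:
  print(q,proj("wrist",[*(t+Q@np.array(q[:2])/1000),q[2]])-[200,100])
im=load("wrist")[0]; cv2.imwrite("pics/w2c.png",cv2.resize(im[125:285,270:390],None,fx=3.7,fy=3.7,interpolation=cv2.INTER_CUBIC))
```

```text
TCP [-26.4  84.6]
pivot [-75.2  76.8] tab [-30.8  84.5]
(-28, 84.6, 0.089) [126.25197677 133.58738472]
(-28, 84.6, 0.067) [126.18048125 119.78465283]
(-33.6, 66.5, 0.073) [ 96.50482616 114.71813894]
(-33.6, 101.5, 0.073) [153.92228029 114.6789476 ]
```

View pics/w2c.png

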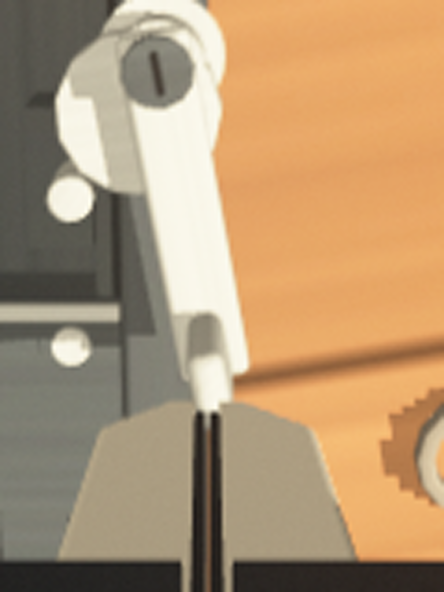

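The crop shows the lever unmoved (arm end at crop (215,373)). The finger tips, ending at full-image row 234, sit just past the lever's end, so the fingers are about 14 mm too far along case +x. I'll back off in -y, shift -x and push again.

```bash
python3 -m inch '[-3,-12,0,0,0, -6,-24,0,0,0, -10,-32,0,0,0, -19,-30,0,0,0, -14,-25,0,0,0, -12,-20,0,0,0, -11,-16,0,0,0, -11,-13,0,0,0, -11,-10,0,0,0, -11,-10,0,0,0]'
python3 - <<'E'
from h import *
shot("wrist"); im=load("wrist")[0]; cv2.imwrite("pics/w3.png",cv2.resize(im[125:285,250:410],None,fx=3.5,fy=3.5,interpolation=cv2.INTER_CUBIC))
print(robot.read_state()["force"])
E
```

```text
t: 4.33
tool_pos: [0.6537, 0.1718, 0.0735]
orientation: [-0.268, -3.13, -0.0]
force: [-0.1, 0.1, 0.6]
opening: 0.0005
gripper_force: 0.0
[ 0.12006715 -0.03800783 -0.14196193]
```

View pics/w3.png

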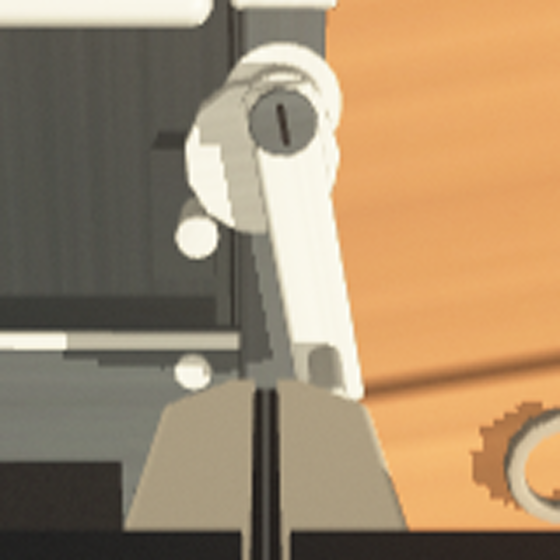

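The finger hides the tab top and nothing has been felt, so the tips must be passing above the tab, higher than the nominal TCP. I'll check the real tip height by gently touching the fixed cover (z = 50).

```bash
python3 -m inch '[10,-18,0,0,0, 21,-37,0,0,0, 21,-37,-5,0,0, 21,-37,-10,0,0, 21,-37,-14,0,0, 21,-37,-17,0,0, 21,-37,-19,0,0, 21,-37,-20,0,0, 21,-37,-20,0,0]'; python3 -m inch '[0,0,-1,0,0, 0,0,-2,0,0, 0,0,-2,0,0]'
```

```text
t: 5.13
tool_pos: [0.6743, 0.1344, 0.0533]
orientation: [-0.268, -3.13, 0.0]
force: [-0.8, 0.5, 0.6]
opening: 0.0002
gripper_force: 0.0
t: 5.38
tool_pos: [0.6747, 0.134, 0.0517]
orientation: [0.269, 3.13, 0.0]
force: [-0.7, -0.1, -0.2]
opening: 0.0002
gripper_force: 0.0
```

```bash
python3 -m inch '[0,0,-1,0,0, 0,0,-2,0,0, 0,0,-3,0,0, 0,0,-3,0,0]'
python3 - <<'E'
from h import *
shot("wrist");im=load("wrist")[0]; cv2.imwrite("pics/w4.png",cv2.resize(im[60:300,170:490],None,fx=2.4,fy=2.4,interpolation=cv2.INTER_CUBIC))
E
```

```text
t: 5.72
tool_pos: [0.6745, 0.1338, 0.0483]
orientation: [-0.269, -3.13, 0.0]
force: [0.2, 0.4, -0.2]
opening: 0.0005
gripper_force: 0.0
```

View pics/w4.png

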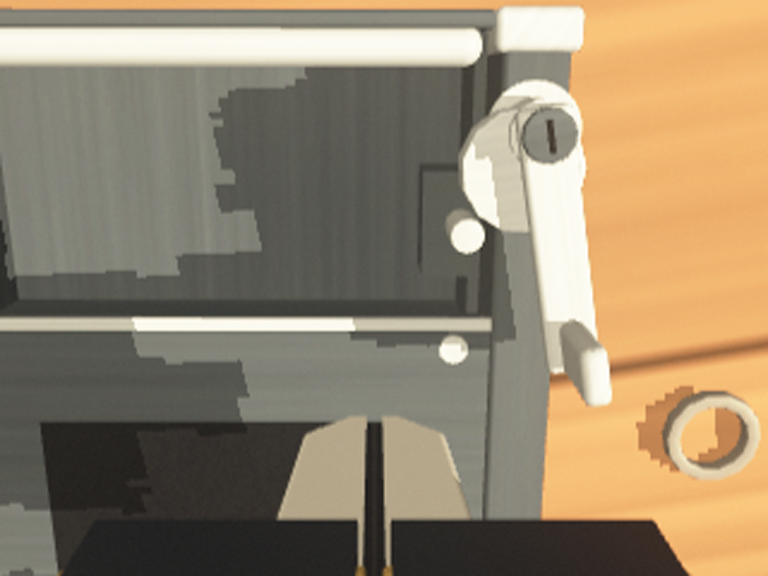

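The tips at crop (375,418) are over the cover with TCP z at 48 mm and still no contact, and the lever is unmoved. So the reported TCP is below the real tips, and I'll continue down gently.

```bash
python3 -m inch '[0,0,-1,0,0, 0,0,-2,0,0, 0,0,-3,0,0, 0,0,-4,0,0, 0,0,-4,0,0]';python3 -m inch '[0,0,-1,0,0, 0,0,-2,0,0, 0,0,-3,0,0, 0,0,-4,0,0, 0,0,-4,0,0]'
```

```text
t: 6.18
tool_pos: [0.6745, 0.1338, 0.0443]
orientation: [-0.269, -3.13, 0.0]
force: [0.7, -0.4, -0.3]
opening: 0.0005
gripper_force: 0.0
t: 6.6
tool_pos: [0.6745, 0.1338, 0.0403]
orientation: [-0.269, -3.13, 0.0]
force: [-0.1, -0.8, -1.1]
opening: 0.0007
gripper_force: 0.0
```

```bash
python3 -m inch '[0,0,-1,0,0, 0,0,-2,0,0, 0,0,-3,0,0, 0,0,-3,0,0]';python3 -m inch '[0,0,-1,0,0, 0,0,-2,0,0, 0,0,-3,0,0, 0,0,-3,0,0]';python3 -m inch '[0,0,-1,0,0, 0,0,-2,0,0, 0,0,-3,0,0,0,0,-3,0,0]'
```

```text
t: 6.93
tool_pos: [0.6745, 0.1338, 0.0373]
orientation: [-0.269, -3.13, 0.0]
force: [-0.3, 0.2, -0.4]
opening: 0.0004
gripper_force: 0.0
t: 7.27
tool_pos: [0.6745, 0.1339, 0.0343]
orientation: [-0.269, -3.13, 0.0]
force: [0.0, -0.3, 0.1]
opening: 0.0005
gripper_force: 0.0
t: 7.6
tool_pos: [0.6745, 0.1338, 0.0313]
orientation: [-0.269, -3.13, 0.0]
force: [0.7, -0.1, -0.4]
opening: 0.0007
gripper_force: 0.0
```

```bash
python3 -c "
from h import *
print(robot.grip_point_offset,[a for a in dir(robot) if a[0]!='_'])"; python3 -m inch '[0,0,-1,0,0, 0,0,-2,0,0, 0,0,-3,0,0, 0,0,-3,0,0]';python3 -m inch '[0,0,-1,0,0, 0,0,-2,0,0, 0,0,-3,0,0,0,0,-3,0,0]'
```

```text
0.0188 ['IKError', 'grip_point_offset', 'read_state']
t: 7.93
tool_pos: [0.6745, 0.1338, 0.0283]
orientation: [-0.269, -3.13, 0.0]
force: [-0.2, -0.2, -1.5]
opening: 0.0005
gripper_force: 0.0
t: 8.27
tool_pos: [0.6745, 0.1339, 0.0253]
orientation: [-0.269, -3.13, 0.0]
force: [0.3, 0.2, -0.2]
opening: 0.0004
gripper_force: 0.0
```

Run:
```python
from h import *
shot("scene"); shot("wrist"); shot("top")
s=robot.read_state()["tool_pos"]; u=proj("scene",s); print(u, [proj("scene",[s[0],s[1],z]).round(1) for z in (.05,.08)],proj("top",s))
a=load("scene")[0][170:300,290:430]; b=load("wrist")[0][100:300,200:450]; d=load("top")[0][130:245,230:375]
f=lambda i,h:cv2.resize(i,(int(i.shape[1]*h/i.shape[0]),h),interpolation=cv2.INTER_CUBIC)
cv2.imwrite("pics/last.png",np.vstack([f(a,590)[:,:640]]) if 0 else np.hstack([f(a,430),f(b,320)[:0].reshape(0,0,3) if 0 else cv2.copyMakeBorder(f(b,260),0,170,0,0,cv2.BORDER_CONSTANT)]))
```

```text
[373.7505219  238.24773036] [array([374.6, 233.6]), array([375.8, 227.6])] [283.40625013 177.18398555]
```

View pics/last.png

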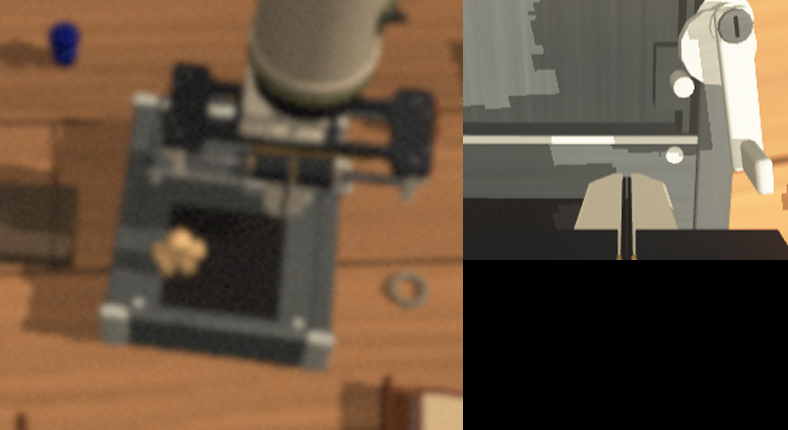

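The scene crop shows the tips at about image (376,232), which is just above the cover (predicted z of about 55-60 mm), while the TCP reads 25 mm. So the tips are about 30 mm short of the reported TCP. I'll go on down to find the touch.

```bash
for i in 1 2; do :; done; python3 -m inch '[0,0,-1,0,0, 0,0,-2,0,0, 0,0,-3,0,0, 0,0,-3,0,0]';python3 -m inch '[0,0,-1,0,0, 0,0,-2,0,0, 0,0,-2,0,0]';python3 -m inch '[0,0,-1,0,0, 0,0,-2,0,0, 0,0,-2,0,0]'
```

```text
t: 8.75
tool_pos: [0.6745, 0.1339, 0.0222]
orientation: [-0.269, -3.13, 0.0]
force: [0.0, -0.4, -1.0]
opening: 0.0004
gripper_force: 0.0
t: 9.0
tool_pos: [0.6745, 0.1339, 0.0203]
orientation: [-0.269, -3.13, 0.0]
force: [0.2, -0.2, -0.4]
opening: 0.0004
gripper_force: 0.0
t: 9.25
tool_pos: [0.6747, 0.1339, 0.0185]
orientation: [-0.269, -3.13, 0.0]
force: [-0.7, 0.0, 0.4]
opening: 0.0003
gripper_force: 0.0
```

```bash
python3 -m inch '[0,0,-1,0,0, 0,0,-1,0,0]';python3 -m inch '[0,0,-1,0,0, 0,0,-1,0,0]'
```

```text
t: 9.42
tool_pos: [0.6748, 0.1339, 0.0183]
orientation: [0.269, 3.13, 0.0]
force: [-2.1, -0.2, 4.5]
opening: 0.0002
gripper_force: 2.5
t: 9.58
tool_pos: [0.6749, 0.1339, 0.0183]
orientation: [0.269, 3.13, 0.0]
force: [-6.7, -0.6, 11.3]
opening: 0.0005
gripper_force: 5.4
```

Touch found at TCP z = 18.3 mm, so the real tip is 31.7 mm above the reported TCP (this also matches the row of the tip in the wrist image). I'll lift to a true tip height of about 73 mm and sweep the lever.

```bash
python3 -m inch '[0,0,6,0,0, 0,0,14,0,0, 0,0,25,0,0, -7,7,25,0,0, -15,15,25,0,0, -10,20,25,0,0, -8,24,25,0,0, -7,29,25,0,0, -7,32,25,0,0, -7,35,25,0,0]'
```

```text
t: 10.42
tool_pos: [0.6675, 0.1688, 0.0411]
orientation: [-0.269, -3.129, 0.002]
force: [-0.9, -3.6, 0.7]
opening: 0.0005
gripper_force: 1.4
```

```bash
python3 -m inch '[-0.5,3,0,0,0, -1,6,0,0,0, -2,9,0,0,0, -3,11,0,0,0, -4,14,0,0,0, -5.5,17,0,0,0, -7,19,0,0,0, -8.5,22,0,0,0, -10.5,24.5,0,0,0, -12,26.5,0,0,0]'
```

```text
t: 11.25
tool_pos: [0.6557, 0.1959, 0.0418]
orientation: [0.269, 3.13, 0.001]
force: [2.7, -1.3, -1.5]
opening: 0.0006
gripper_force: 1.4
```

Contact felt, and the force is turning with the lever. I'll continue the arc.

```bash
python3 -m inch '[-2,2.5,0,0,0, -4,4.5,0,0,0, -6.5,6.5,0,0,0, -9,8,0,0,0, -11.5,9.5,0,0,0, -14,11,0,0,0, -17,12,0,0,0, -20,13,0,0,0, -23,14,0,0,0, -26,14.5,0,0,0]'
python3 - <<'E'
from h import *
shot("wrist","w5.png")
d=np.load("case.npz");Q,t=d["Q"],d["t"]; im=load("wrist")[0]
print("TCP",Q.T@(robot.read_state()["tool_pos"][:2]-t)*1000)
# bright metal pixels in the annulus 25..45mm from the pivot (lever arm top, z=.067)
rec=[]
for a in np.arange(0,1.8,.05):
    v=[]
    for r in (28,32,36):
        p=np.array([-75,77])+r*np.array([np.cos(a),np.sin(a)]); u=proj("wrist",[*(t+Q@p/1000),.067])
        if 0<=u[0]<640 and 0<=u[1]<400:
            px=im[int(u[1]),int(u[0])].astype(int); v.append((px.min(),px.max()-px.min()))
    rec.append((round(a,2),v))
for r in rec[10:]: print(r[0],*[f"{a}/{b}" for a,b in r[1]])
E
```

```text
t: 12.08
tool_pos: [0.6296, 0.2104, 0.0419]
orientation: [0.269, 3.13, 0.001]
force: [3.4, 2.2, 1.0]
opening: 0.0004
gripper_force: 1.7
TCP [-66.02619101 106.85658959]
0.5 127/41 127/41 34/6
0.55 125/41 128/40 36/6
0.6 126/41 126/41 85/25
0.65 125/42 127/40 117/38
0.7 129/40 126/40 127/41
0.75 127/41 127/41 126/41
0.8 127/41 128/40 127/41
0.85 127/41 127/41 127/41
0.9 129/41 127/41 33/8
0.95 128/41 127/41 36/14
1.0 128/41 127/40 64/71
1.05 128/41 125/41 35/10
1.1 128/42 52/16 54/17
1.15 127/42 36/14 127/42
1.2 127/42 62/69 127/41
1.25 125/43 61/69 127/43
1.3 128/43 62/68 127/43
1.35 127/42 35/13 128/43
1.4 128/43 58/54 128/42
1.45 173/37 102/121 127/44
1.5 232/16 230/17 228/18
1.55 224/19 212/25 227/18
1.6 191/32 167/32 177/32
1.65 163/30 165/30 161/32
1.7 166/31 165/31 162/32
1.75 164/31 164/32 188/33
```

The lever stands at about 1.55 rad. Next: back off, rise, go over the bay and descend to a true tip z of about 27 mm.

```bash
python3 -m inch '[8,-1,0,0,0, 15,-2,0,0,0, 15,-2,20,0,0, 15,-2,40,0,0, 5,-25,40,0,0, -5,-55,40,0,0, -12,-85,40,0,0, -16,-110,40,0,0, -16,-116,40,0,0, -16,-116,40,0,0]'
python3 -m inch '[0,0,-15,0,0, 0,0,-30,0,0, 0,0,-42,0,0, 0,0,-52,0,0, 0,0,-61,0,0, 0,0,-69,0,0, 0,0,-77,0,0, 0,0,-85,0,0, 0,0,-85,0,0]'
python3 - <<'E'
from h import *
d=np.load("case.npz");Q,t=d["Q"],d["t"]
print("TCP",Q.T@(robot.read_state()["tool_pos"][:2]-t)*1000)
E
```

```text
t: 12.97
tool_pos: [0.6138, 0.0916, 0.0815]
orientation: [-0.274, -3.129, 0.001]
force: [0.5, 1.0, 0.7]
opening: 0.0006
gripper_force: 0.0
t: 13.72
tool_pos: [0.6124, 0.0938, -0.0054]
orientation: [-0.269, -3.127, 0.001]
force: [0.3, -0.6, 0.6]
opening: 0.0004
gripper_force: 0.0
TCP [-62.68576779 -10.8256752 ]
```

```bash
python3 -m inch '[-6,1,0,0,0, -12,2,0,0,0, -17,3,0,0,0, -22,4,0,0,0, -29,5,0,0,0, -37,6.5,0,0,0, -46,8,0,0,0, -55,9.5,0,0,0, -64,11,0,0,0, -73,12.5,0,0,0]'
python3 -m inch '[-7,1,0,0,0, -14,2.5,0,0,0, -20,3.5,0,0,0, -25,4.5,0,0,0, -29,5,0,0,0, -32,5.5,0,0,0, -34,6,0,0,0, -36,6,0,0,0, -36,6,0,0,0]'
```

```text
t: 14.55
tool_pos: [0.5404, 0.1068, -0.0028]
orientation: [0.269, 3.129, 0.001]
force: [2.0, 0.7, 2.1]
opening: 0.0005
gripper_force: 1.3
t: 15.3
tool_pos: [0.5042, 0.1124, -0.0036]
orientation: [-0.269, -3.129, 0.0]
force: [1.0, 0.2, 0.3]
opening: 0.0002
gripper_force: 0.2
```

```bash
python3 -m inch '[-2,0.5,0,0,0, -4,0.5,0,0,0, -5,1,0,0,0, -6,1,0,0,0]'
python3 -m inch '[-1,0,0,0,0, -2,0.5,0,0,0, -3,0.5,0,0,0]'
```

```text
t: 15.63
tool_pos: [0.4985, 0.1133, -0.0035]
orientation: [-0.269, -3.13, 0.0]
force: [1.6, 1.1, -0.6]
opening: 0.0002
gripper_force: 1.0
t: 15.88
tool_pos: [0.4958, 0.1138, -0.0034]
orientation: [0.269, 3.13, -0.0]
force: [8.3, -0.7, -6.1]
opening: 0.0006
gripper_force: 3.9
```

The stop is reached (8 N). I'll back off, rise and verify.

```bash
python3 -m inch '[6,-1,0,0,0, 14,-2.5,0,0,0, 20,-3.5,0,0,0, 20,-3.5,20,0,0, 20,-3.5,50,0,0, 20,-3.5,80,0,0, 20,-3.5,115,0,0, 20,-3.5,150,0,0, 20,-3.5,180,0,0, 20,-3.5,180,0,0]'
python3 - <<'E'
from h import *
shot("wrist","w6.png"); d=np.load("case.npz");Q,t=d["Q"],d["t"]; im=load("wrist")[0].min(2)
# brightness profile along case x at bead height, several y
for y in (-45,-20,20,45):
    b=[x for x in range(-215,-60) for u in [proj("wrist",[*(t+Q@np.array([x,y])/1000),.0545])] if 0<=u[1]<400 and 0<=u[0]<640 and im[int(u[1]),int(u[0])]>160]
    print(y,b[:3],b[-3:],len(b))
print([a for a in np.arange(0,1.8,.05).round(2) if all(im[int(v),int(u)]>150 for r in (28,34,40) for u,v in [proj("wrist",[*(t+Q@np.array([-75+r*np.cos(a),77+r*np.sin(a)])/1000),.067])])])
print(robot.read_state()["force"],robot.read_state()["tool_pos"])
E
```

```text
t: 16.72
tool_pos: [0.5202, 0.1107, 0.1847]
orientation: [0.269, 3.119, 0.004]
force: [1.2, -0.0, 0.0]
opening: 0.0004
gripper_force: 0.0
-45 [-197, -196, -195] [-71, -70, -69] 66
-20 [-197, -196, -195] [-97, -96, -95] 40
20 [-197, -196, -195] [-124, -123, -122] 13
45 [-197, -196, -195] [-97, -96, -95] 11
[np.float64(1.55), np.float64(1.6), np.float64(1.65), np.float64(1.7), np.float64(1.75)]
[-0.03096999  0.12273123 -0.3500134 ] [0.51905656 0.11058849 0.18140662]
```

The bead now spans from case x = -197, against -98 when shut, so the tray is about 99 mm out. The lever is at about 1.6 rad and the arm is clear, so I'm handing in.

```bash
python3 -c "
from plant import job; print(job.close_job())"
```

```text
the job is handed in; nothing more can be done
None
```

The job is handed in: by camera measurement the cam lever stands about 1.6 rad out and the tray about 99 mm out, drawn by the lip to its stop, with the arm clear; the die and bystanders were not re-checked and no verdict was returned.

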